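# Unpack a setting block and close up the row on the rail

## Robot

A 6-joint arm with a two-finger parallel gripper is mounted at the origin on a cart in front of the work surface, level with it; the furniture and walls round the work are solid. World frame = base frame: x ahead of the robot, y to its left, z up, the work surface at z = 0. Lengths are in m, angles in rad, forces in N, time in s.
With the tool pointing down it reaches from about 0.35 to 0.775 m from the base axis. Payload 7.3 kg.
Tool frame: the origin (TCP) lies between the finger pads; the fingertips stand 25 mm ahead of it and the grasp point (between the pads) lies 6 mm ahead of it; y points along the fingers, z is the direction in which the jaws open and shut, and the axes are right-handed (so a half turn about y gives the same grasp; the last joint's range is limited). The gripper opens to 92 mm and grips with 3 to 60 N. Pads are 19 mm wide; open, the fingers measure 130 mm over their backs; the gripper's body (75 mm by 190 mm) begins 47 mm behind the grasp point.
Start: joints at [-1.459, 0.342, 1.524, -0, 1.275, -0.146], TCP at [0.134, -0.508, 0.252] pointing down, gripper open.
Joint ranges: [-2.53, 2.53], [-0.77, 2.02], [0.04, 2.7], [-1, 4.14], [0.28, 2.66], [-3.11, 3.11]. Speed limits (rad/s): [2.57, 2.57, 3.14, 3.14, 3.14, 3.14].

## Interface

Orientations are given as [roll, pitch, yaw] about the fixed x, y, z axes, in that order (R = Rz(yaw) Ry(pitch) Rx(roll)).
In Python, from cell import sensors, read_camera, hand_in gives the robot as it stands. The module is installed in compiled form; this text tells all that it offers.
- The arm moves only by the tool send_rows, never from a script. Its argument "motion" is a list that holds one entry, the list of rows, each a list of 4 numbers: the shift along the tool's x, y, z in m, then the turn about the tool's y in degrees. In form: [[[tx, ty, tz, twist], ...]]. A call has 1 to 8 rows; each row is the pose to reach, as a shift and turn from the pose measured when the call began, along the tool's axes at that moment; what a row does not reach only later rows make up. A row lasts 1/10 s, in which the tool goes at most 50 mm and 8.59 degrees, less where a joint would pass 70% of its speed; a pose out of reach is approached as far as the arm can. A call with a gripper value outside its range is refused whole. "gripper" is the opening, from 0 (shut) to 1 (fully open), set as the call begins (left out, the last holds). The fingers move at their own pace and stop on an object; "grip_force" is the grip in N (left out, the last holds). Time passes only in rows, so rows that repeat a pose let the fingers close. It gives the time, the measured TCP pose, the force and the opening at its end, in the units of the state.
- sensors.observe(): the state, without advancing time (a new reading comes with each control period).
- read_camera(name): name is "scene" or "side" or "wrist"; returns a dict with "frame" (420x560x3 uint8, red, green, blue), "fx", "fy", "cx", "cy" (pixels), "extrinsics" (4x4, takes a point from world to camera coordinates). Camera axes: x right, y up, looking along -z (the intrinsics and any distortion apply to the point x, -y, -z); pixel columns grow to the right and rows downward; lengths in m; the calibration is good to about 2 mm. A picture is of the moment at which its call begins. There is no depth.
- hand_in(): hands the job in, once; it reports no verdict.
The state is a dict: "time": time; "qpos": joint angles; "qvel": joint speeds; "joint_efforts": joint torques, N m; "tool_pos": TCP position; "tool_rot": TCP orientation; "contact_force": force on the tool from outside, world axes, zero at the start; "torque": the same for the moment, N m; "opening": finger opening in m.
Only numpy, scipy, OpenCV 4.12 (cv2) and the standard library are available. Lean on these libraries where they do the work, as an engineer would, in place of code of your own. Each camera call takes 0.05 s, during which the arm holds its last target.

## Task

Fold both flaps of the small carton well back, so that it stands wide open, and then take out the setting block. Set it down on the rail behind the two blocks that lie there, turned the same way as they are, and push all three along as one row, without lifting the first two, until the row is tight against the end stop, straight and with no gaps. Leave the flaps folded back and the loose things round about where they are.

Things in the scene. Friction and masses are not known exactly. Their poses are not given: they have to be found in the camera images.
- carton: small open-topped cardboard carton, fixed to the bench, 122 (own x) x 130 (own y) x 55 mm high (z), walls and floor 4 mm thick; origin at the centre of its underside on the bench. Two flaps are hinged along the top of its +y (left) and -y (right) walls; two short end flaps hang outside its other walls and do not move.
- flap_left (a joint): angle of the left (+y) flap, a 3 mm cardboard panel 116 mm wide (along the hinge) and 55 mm from hinge to free edge: 0 lying flat over the carton, 1.57 upright, 3.0 (limit) folded back almost level outside. At the start it stands part way up. It turns easily (under 1 N at the edge) and stays where it is left.
- flap_right (a joint): the same for the right (-y) flap, mirrored
- flap_left_hinge (a point): middle of the left flap's hinge line, which runs along the carton's x axis, 63 mm from the carton's centre to +y and 56.5 mm above the bench
- flap_right_hinge (a point): middle of the right flap's hinge line, 63 mm from the carton's centre to -y and 56.5 mm above the bench
- flap_left_edge (a point): middle of the left flap's free edge, 55 mm from its hinge
- flap_right_edge (a point): middle of the right flap's free edge, 55 mm from its hinge
- block_carton: aluminium setting block with one small hole in its top, 30 (own x) x 50 (own y) x 20 mm (z), 55 to 115 g; origin at the centre of its underside. It lies flat inside the carton, on the floor 4 mm above the bench, its 30 mm side roughly along the carton's y axis.
- rail: dark steel setting rail, fixed to the bench: plate 240 mm long (own y), top 8 mm above the bench; a fence on its +x (far) side rises 12 mm above the plate, face at own x = +31 mm; open edge at x = -34 mm. A bright steel end stop, 30 mm high, at the -y (right) end has its face at y = -98 mm; the other end (y = +120 mm) is open. Origin at bench height midway; the row's centre line is x = 0.
- block_stop: aluminium setting block with one small hole in its top, 30 (own x) x 50 (own y) x 20 mm (z), 55 to 115 g; origin at the centre of its underside. Loose on the rail's plate, nearest to the end stop, its 30 mm side along the rail and 50 mm side across it; at the start 25 to 45 mm short of the stop.
- block_second: aluminium setting block with one small hole in its top, 30 (own x) x 50 (own y) x 20 mm (z), 55 to 115 g; origin at the centre of its underside. Lies likewise on the rail behind block_stop, 4 to 12 mm from it.
- loupe: black eye loupe, 34 mm across, 31 mm high, a bystander; origin at the centre of its underside
- tape_roll: small black tape roll lying flat, 62 mm across, 19 mm high, a bystander; origin at the centre of its underside
- cube_block: 30 mm aluminium cube with a small hole, a bystander, not part of the row; origin at the centre of its underside
Mind the look-alikes: they are no part of the job. What is shaped like the block_stop but blue, orange or turquoise is not meant.

How it is judged:
By the outcome, as a careful person would: the job done as asked, in the order asked, and still so for the second after the job is handed in, with the robot touching nothing.
It also fails if it takes over 72 s, if anything falls off the work surface, if the arm or the gripper's body presses on something with over 40 N, if the wrist force passes 120 N, or if a joint passes its speed limit or range.

## Working session

There is one attempt and no reset: what is moved stays moved. The work goes in short steps, Python scripts to look and compute and a tool call to move; the robot and the scene stay as the last step left them, time stands still between calls to the robot, and variables do not carry over. Pictures are saved under pics/ and viewed, and the job is handed in when it is done.

Besides the shell and the picture viewer there is one more tool, called after "Call:" as name([rows], argument=value, ...), one row to a line, values as JSON. send_rows: Moves the arm, as the interface text tells. Its arguments: {"type":"object","properties":{"motion":{"type":"array"},"gripper":{"type":"number"},"grip_force":{"type":"number"}},"required":["motion"]}

```bash
ls; mkdir -p pics; python3 - <<'E'
from cell import sensors, read_camera
import cv2
s=sensors.observe(); print(s)
for n in ["scene","side","wrist"]:
    c=read_camera(n); cv2.imwrite(f"pics/a_{n}.png",c["frame"][:,:,::-1]); print(n,c["fx"],c["fy"],c["cx"],c["cy"],[k for k in c]); print(c["extrinsics"])
E
```

```text
pics
{'time': 0.0, 'qpos': array([-1.45897515e+00,  3.42701428e-01,  1.52499857e+00, -1.69067436e-05,
        1.27536236e+00, -1.46033291e-01]), 'qvel': array([ 0.00026288,  0.00048518,  0.00050878, -0.00106725,  0.00110283,
        0.00130139]), 'joint_efforts': array([-3.66559207e-04, -4.31246674e+01, -2.44221514e+01,  7.17030955e-02,
        5.60436992e-02, -9.59831391e-05]), 'tool_pos': array([ 0.13383873, -0.50728968,  0.25106241]), 'tool_rot': array([-1.57225274e+00,  1.97868797e-04, -2.88373340e+00]), 'contact_force': array([ 0.28487593,  0.29435152, -0.09131782]), 'torque': array([ 0.00252841, -0.00823938,  0.01181115]), 'opening': 0.09184507992538511}
scene 398.122134930247 398.122134930247 282.54700404030683 204.79769028305287 ['frame', 'fx', 'fy', 'cx', 'cy', 'extrinsics']
[[-0.77946917 -0.6262298   0.01624944  0.43914846]
 [ 0.47162365 -0.569563    0.67317838 -0.28393224]
 [-0.41230929  0.53238541  0.73930158 -0.77145031]
 [ 0.          0.          0.          1.        ]]
side 424.66954850012246 424.66954850012246 277.8473083524852 205.53912244696764 ['frame', 'fx', 'fy', 'cx', 'cy', 'extrinsics']
[[ 0.96342645 -0.26787727  0.00715874 -0.51597687]
 [ 0.13303447  0.50130981  0.85497971 -0.14394495]
 [-0.23261837 -0.82275771  0.51861204 -0.80915355]
 [ 0.          0.          0.          1.        ]]
wrist 303.3739737434298 303.3739737434298 282.7058477678459 207.39933344767422 ['frame', 'fx', 'fy', 'cx', 'cy', 'extrinsics']
[[ 0.25457168 -0.96705252 -0.00163884 -0.52468096]
 [ 0.92837507  0.24486382 -0.27957367  0.03457439]
 [ 0.27076371  0.06965008  0.96012285 -0.39053091]
 [ 0.          0.          0.          1.        ]]
```

View pics/a_scene.png

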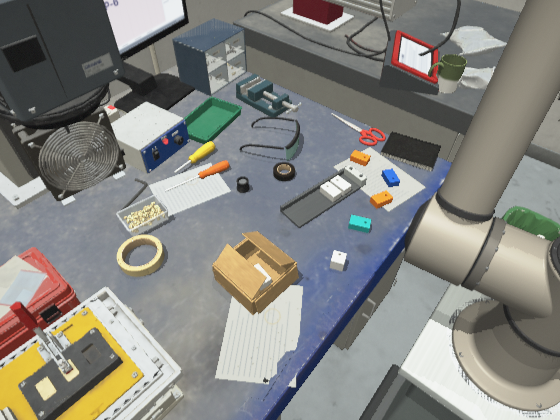

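View pics/a_side.png

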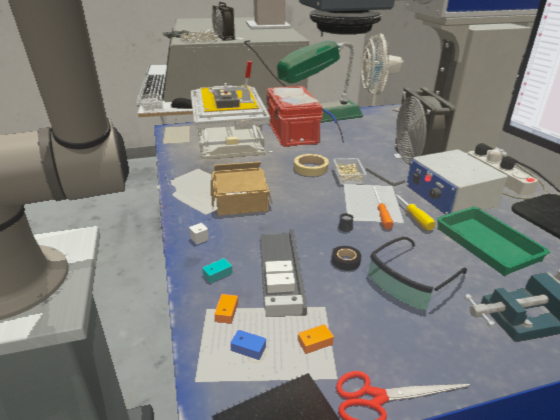

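View pics/a_wrist.png

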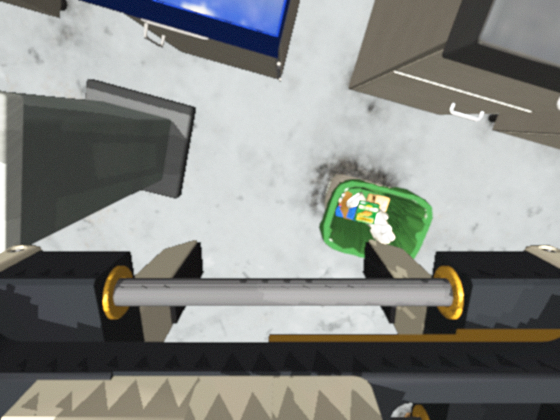

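```bash
python3 - <<'E'
import cv2
a=cv2.imread("pics/a_scene.png"); cv2.imwrite("pics/b1.png",cv2.resize(a[140:320,195:435],None,fx=3.3,fy=3.3,interpolation=cv2.INTER_CUBIC))
a=cv2.imread("pics/a_side.png"); cv2.imwrite("pics/b2.png",cv2.resize(a[150:325,180:400],None,fx=3.4,fy=3.4,interpolation=cv2.INTER_CUBIC))
E
```

```text
(no output)
```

View pics/b1.png

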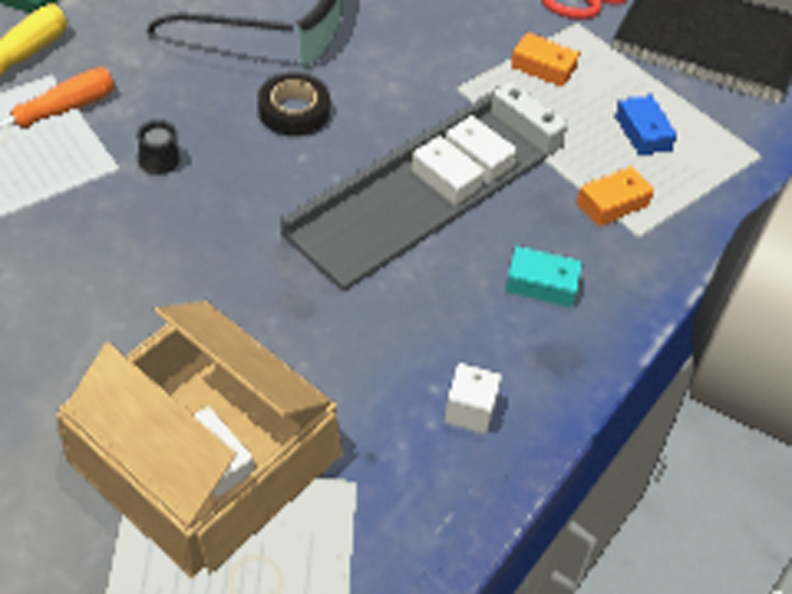

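View pics/b2.png

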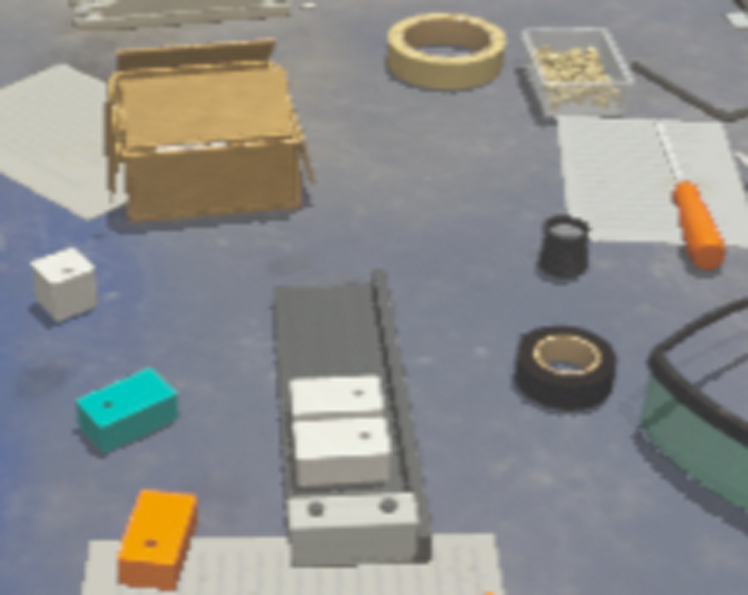

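```bash
cat > h.py <<'E'
import numpy as np, cv2
from cell import sensors, read_camera
def cam(n,save=None):
    c=read_camera(n)
    if save: cv2.imwrite(f"pics/{save}.png",c["frame"][:,:,::-1])
    return c
def proj(c,p):
    q=c["extrinsics"][:3,:3]@np.asarray(p,float)+c["extrinsics"][:3,3]
    return np.array([c["cx"]+c["fx"]*q[0]/-q[2], c["cy"]+c["fy"]*q[1]/q[2]])
def ray(c,u,v):
    R=c["extrinsics"][:3,:3];t=c["extrinsics"][:3,3]
    d=R.T@np.array([(u-c["cx"])/c["fx"],-(v-c["cy"])/c["fy"],-1.0]); return -R.T@t,d/np.linalg.norm(d)
def onz(c,u,v,z):
    o,d=ray(c,u,v); return o+d*(z-o[2])/d[2]
def tri(c1,p1,c2,p2):
    o1,d1=ray(c1,*p1);o2,d2=ray(c2,*p2)
    A=np.stack([d1,-d2],1);s=np.linalg.lstsq(A,o2-o1,rcond=None)[0]
    a=o1+d1*s[0];b=o2+d2*s[1];return (a+b)/2,np.linalg.norm(a-b)
E
python3 - <<'E'
from h import *
import pickle
d={n:read_camera(n) for n in("scene","side")}
pickle.dump(d,open("c0.pkl","wb"))
S=d["scene"]["frame"];T=d["side"]["frame"]
def crop(f,u0,v0,u1,v1,k,name):
    i=cv2.resize(f[v0:v1,u0:u1,::-1],None,fx=k,fy=k,interpolation=cv2.INTER_CUBIC)
    for u in range((u0//10+1)*10,u1,10):
        cv2.line(i,((u-u0)*k,0),((u-u0)*k,6),(0,0,255),1); cv2.putText(i,str(u),((u-u0)*k-10,18),0,.35,(0,0,255),1)
    for v in range((v0//10+1)*10,v1,10):
        cv2.line(i,(0,(v-v0)*k),(6,(v-v0)*k),(0,0,255),1); cv2.putText(i,str(v),(8,(v-v0)*k+4),0,.35,(0,0,255),1)
    cv2.imwrite(f"pics/{name}.png",i)
crop(S,205,225,305,315,6,"c1")
crop(S,275,160,375,230,8,"c2")
crop(T,205,160,275,220,10,"c3")
crop(T,255,228,310,320,6,"c4")
for n in d:print(n,ray(d[n],280,210))
E
```

```text
scene (array([0.15813571, 0.52399944, 0.75433556]), array([ 0.41108971, -0.5208814 , -0.74812286]))
side (array([ 0.32803142, -0.73179478,  0.54640053]), array([ 0.23608858,  0.81607837, -0.52752088]))
```

View pics/c1.png

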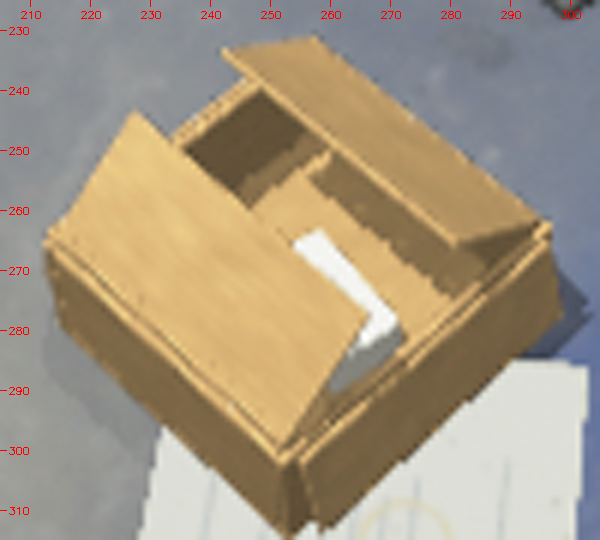

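View pics/c2.png

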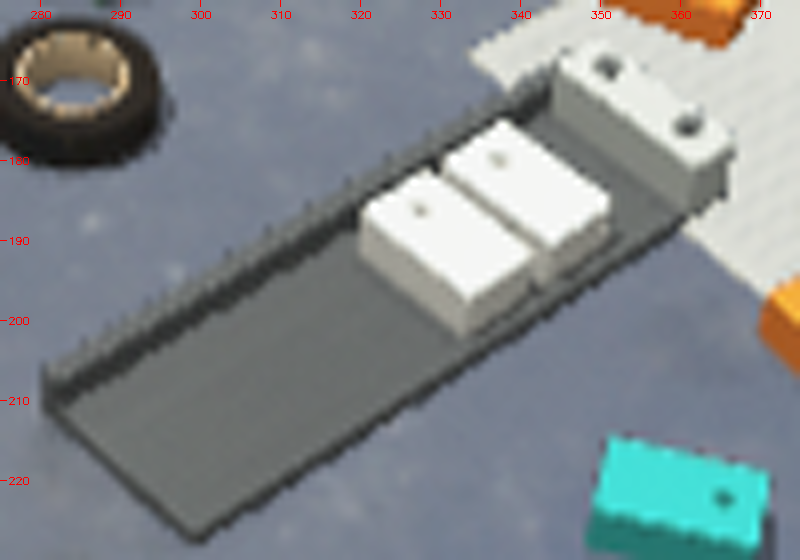

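View pics/c3.png

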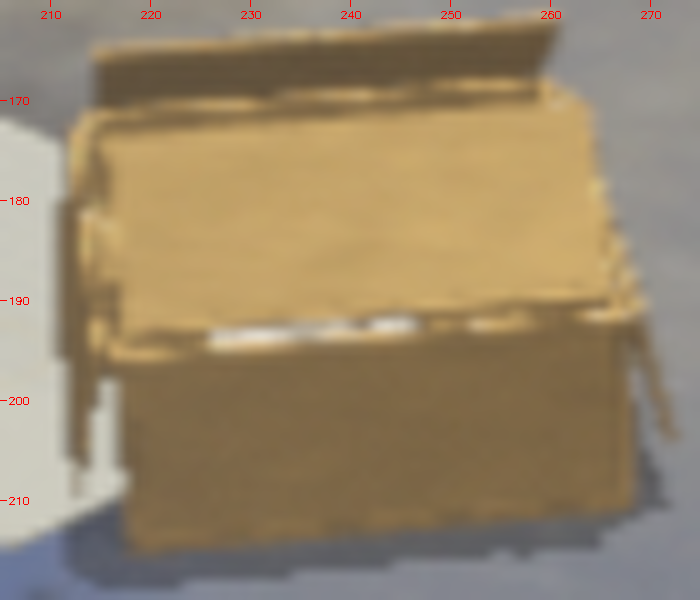

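View pics/c4.png

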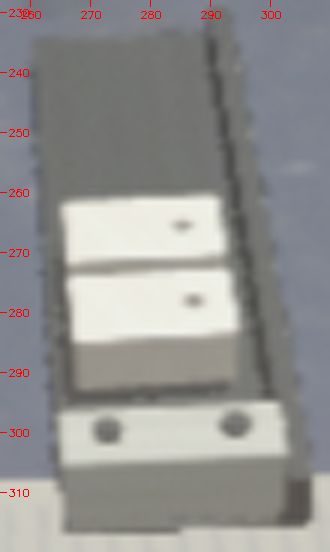

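```bash
python3 - <<'E'
from h import *
import pickle
np.set_printoptions(precision=4,suppress=True)
d=pickle.load(open("c0.pkl","rb"));S=d["scene"];T=d["side"]
print("scene carton rim z=.0565")
for n,p in dict(Lh0=(213,265),Lh1=(252,300.5),Rh0=(257,231),Rh1=(297,263),fl0=(242,233),fl1=(281,265)).items(): print(n,onz(S,*p,.0565))
print("side rim")
for n,p in dict(Rh0=(216.5,195.5),Rh1=(268.5,190.5),Lh0=(215,171),Lh1=(260,168)).items(): print(n,onz(T,*p,.0565))
for n,p in dict(b0=(218,215),b1=(268,211)).items(): print(n,onz(T,*p,0))
for n,p in dict(b0=(253,314),b1=(215,279),).items(): print(n,onz(S,*p,0))
print("rail scene plate open end z=.008 fence-side, open-side"); 
print(onz(S,281,209,.008),onz(S,299,227,.008), onz(S,361,188,.008))
print("fence top end", onz(S,280.5,205,.02))
print("rail side"); print(onz(T,261,234.5,.008),onz(T,290,233,.008)); print('stop', onz(T,265,296.5,.03),onz(T,302,295,.03))
print("stop scene top",[onz(S,*p,.03) for p in((345,166),(361,180))])
print("blocks top z=.028 scene")
for n,p in dict(b2hole=(327.2,186.2),bshole=(337.3,180),b2=[(320,187),(328.5,181.5),(342,191),(333,197)],bs=[(330.5,180),(338,174.8),(351,185),(343,190.5)]).items():
    P=p if isinstance(p,list) else [p]
    print(n,[onz(S,*q,.028)[:2] for q in P])
print("blocks side")
for n,p in dict(b2hole=(285,265.5),bshole=(287,278),b2=[(265,262),(291.5,260.5),(293,271),(266,272.5)],bs=[(266.5,274),(293.5,272.5),(294.5,283),(267.5,285)]).items():
    P=p if isinstance(p,list) else [p]
    print(n,[onz(T,*q,.028)[:2] for q in P])
E
```

```text
scene carton rim z=.0565
Lh0 [0.5527 0.2455 0.0565]
Lh1 [0.4356 0.2553 0.0565]
Rh0 [0.5417 0.1196 0.0565]
Rh1 [0.4208 0.1307 0.0565]
fl0 [0.5637 0.1451 0.0565]
fl1 [0.4435 0.1558 0.0565]
side rim
Rh0 [0.4228 0.1248 0.0565]
Rh1 [0.5448 0.1171 0.0565]
Lh0 [0.4378 0.2512 0.0565]
Lh1 [0.5533 0.2388 0.0565]
b0 [0.4233 0.1297 0.    ]
b1 [0.5431 0.1165 0.    ]
b0 [0.436  0.2552 0.    ]
b1 [0.5552 0.2458 0.    ]
rail scene plate open end z=.008 fence-side, open-side
[0.5684 0.0002 0.008 ] [0.4983 0.0177 0.008 ] [ 0.452  -0.1929  0.008 ]
fence top end [ 0.5712 -0.001   0.02  ]
rail side
[0.5009 0.0137 0.008 ] [0.5641 0.0027 0.008 ]
stop [ 0.4568 -0.1996  0.03  ] [ 0.5198 -0.2127  0.03  ]
stop scene top [array([ 0.5208, -0.2165,  0.03  ]), array([ 0.4587, -0.1973,  0.03  ])]
blocks top z=.028 scene
b2hole [array([ 0.515 , -0.1233])]
bshole [array([ 0.5076, -0.1593])]
b2 [array([ 0.5277, -0.109 ]), array([ 0.5223, -0.1399]), array([ 0.476 , -0.1332]), array([ 0.4819, -0.1009])]
bs [array([ 0.5214, -0.1479]), array([ 0.5172, -0.1772]), array([ 0.4699, -0.1665]), array([ 0.475 , -0.1364])]
blocks side
b2hole [array([ 0.5146, -0.1256])]
bshole [array([ 0.508, -0.161])]
b2 [array([ 0.4803, -0.1054]), array([ 0.5311, -0.1143]), array([ 0.5246, -0.145 ]), array([ 0.4746, -0.136 ])]
bs [array([ 0.4744, -0.1404]), array([ 0.5242, -0.1494]), array([ 0.5173, -0.1776]), array([ 0.4688, -0.1701])]
```

```bash
python3 - <<'E'
from h import *
import pickle
np.set_printoptions(precision=4,suppress=True)
d=pickle.load(open("c0.pkl","rb"));S=d["scene"];T=d["side"]
c=np.array([.488,.188]);yw=-.095
ex=np.array([np.cos(yw),np.sin(yw)]);ey=np.array([-ex[1],ex[0]])
for n,a,b in [("Rfar",(242,233.5),(264,170.5)),("Rnear",(281,265),(215,174)),("Lfar",(227.5,244),(260.5,163)),("Lnear",(266,278),(214.5,165))]:
    p,e=tri(S,a,T,b); q=p[:2]-c; print(n,p,"res",e,"carton",q@ex,q@ey,"ang",np.degrees(np.arctan2(p[2]-.0565,63-abs(q@ey)*1000 if 0 else .063-abs(q@ey))))
# block top in carton z=.024
for p in [(254,266),(258,263),(272,279),(267,283)]:
    w=onz(S,*p,.024); q=w[:2]-c; print("blk",w,q@ex,q@ey)
E
```

```text
Rfar [0.5453 0.1625 0.087 ] res 0.000396893741534362 carton 0.05941891023674786 -0.019910660876903453 ang 35.26102109615238
Rnear [0.4295 0.1726 0.0882] res 0.002088704358962831 carton -0.056825189131255456 -0.02084949654811902 ang 36.9384825957798
Lfar [0.5473 0.2031 0.0887] res 0.0018889074174550896 carton 0.05764223751523423 0.020612661082886487 ang 37.18584551183834
Lnear [0.4335 0.2154 0.0906] res 0.0005074639420633773 carton -0.05686553766271864 0.022069972735882296 ang 39.82943392315045
blk [0.5006 0.1779 0.024 ] 0.013463680092483615 -0.0088481115761542
blk [0.499  0.1665 0.024 ] 0.012962850677276152 -0.02032394298470013
blk [0.4494 0.1782 0.024 ] -0.037490772549830964 -0.013403992308274486
blk [0.4513 0.1924 0.024 ] -0.03693809474447743 0.0008528855066005669
```

Call:
send_rows([
  [[-0.335,0,-0.23,-70],[-0.335,0,-0.23,-70],[-0.335,0,-0.23,-70],[-0.335,0,-0.23,-70],[-0.335,0,-0.23,-70],[-0.335,0,-0.23,-70],[-0.335,0,-0.23,-70],[-0.335,0,-0.23,-70]],
], gripper=0)

```text
time: 1.05
tool_pos: [0.3959, -0.2028, 0.2518]
tool_rot: [-1.57, 0.0, -1.678]
contact_force: [-0.1, -1.2, -0.2]
opening: 0.0323
```

```bash
cat >> h.py <<'E'
np.set_printoptions(precision=4,suppress=True)
def go(*wps):
    """print rows (shift, twist) for world targets (x,y,z,yawdeg) from current pose"""
    s=sensors.observe();p=s["tool_pos"];y=s["tool_rot"][2]
    print("t",round(s["time"],2),"pos",p,"rot deg",np.degrees(s["tool_rot"]),"F",s["contact_force"],"op",round(s["opening"],4),"q6",s["qpos"][5])
    for w in wps:
        d=np.array(w[:3])-p; tw=-((w[3]-np.degrees(y)+180)%360-180)
        print([round(v,4) for v in (d[0]*np.cos(y)+d[1]*np.sin(y),-d[2],-d[0]*np.sin(y)+d[1]*np.cos(y))],round(tw,2),"dist",round(np.linalg.norm(d),3))
CC=np.array([.488,.188]);CY=-.095
def cart(x,y): 
    c,s=np.cos(CY),np.sin(CY); return CC+np.array([c*x-s*y,s*x+c*y])
E
python3 -c "
from h import *
go((.488,.188,.165,-95.4))"
```

```text
t 1.05 pos [ 0.3959 -0.2028  0.2518] rot deg [-89.9787   0.0185 -96.1306] F [-0.0529 -1.2184 -0.2412] op 0.0323 q6 -0.5395164244064848
[np.float64(-0.3984), np.float64(0.0868), np.float64(0.0498)] -0.73 dist 0.411
```

Call:
send_rows([
  [[-0.398,0.087,0.05,-0.7],[-0.398,0.087,0.05,-0.7],[-0.398,0.087,0.05,-0.7],[-0.398,0.087,0.05,-0.7],[-0.398,0.087,0.05,-0.7],[-0.398,0.087,0.05,-0.7],[-0.398,0.087,0.05,-0.7],[-0.398,0.087,0.05,-0.7]],
])

```text
time: 1.85
tool_pos: [0.4855, 0.178, 0.1671]
tool_rot: [-1.57, 0.0, -1.665]
contact_force: [1.7, -0.3, -0.7]
opening: 0.0004
```

```bash
python3 - <<'E'
from h import *
go((.488,.188,.165,-95.4),(.488,.188,.091,-95.4),(*cart(0,.055),.091,-95.4),(*cart(0,.1015),.091,-95.4))
c=cam("wrist","d1");cam("scene","d2");print(sensors.observe()["qpos"])
E
```

```text
t 1.85 pos [0.4855 0.178  0.1671] rot deg [-89.9614   0.0138 -95.4197] F [ 1.716  -0.3103 -0.7218] op 0.0004 q6 0.2976657447476801
[np.float64(-0.0102), np.float64(0.0021), np.float64(0.0016)] -0.02 dist 0.011
[np.float64(-0.0102), np.float64(0.0761), np.float64(0.0016)] -0.02 dist 0.077
[np.float64(-0.0652), np.float64(0.0761), np.float64(0.0016)] -0.02 dist 0.1
[np.float64(-0.1117), np.float64(0.0761), np.float64(0.0016)] -0.02 dist 0.135
[0.2077 0.4157 1.6685 0.0018 1.058  0.2961]
```

View pics/d1.png

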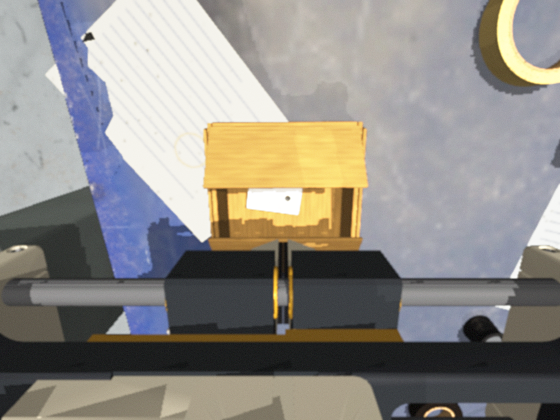

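View pics/d2.png

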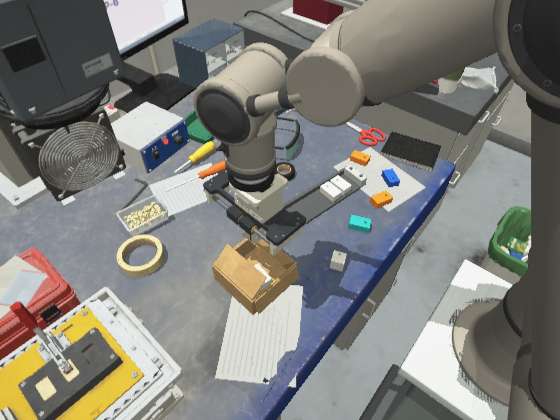

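Call:
send_rows([
  [[-0.01,0.01,0.0015,0],[-0.01,0.045,0.0015,0],[-0.01,0.076,0.0015,0],[-0.01,0.076,0.0015,0],[-0.03,0.076,0.0015,0],[-0.05,0.076,0.0015,0],[-0.065,0.076,0.0015,0],[-0.08,0.076,0.0015,0]],
])

```text
time: 2.75
tool_pos: [0.4943, 0.2608, 0.091]
tool_rot: [-1.571, 0.001, -1.661]
contact_force: [-1.1, -0.5, 0.9]
opening: 0.0005
```

```bash
python3 - <<'E'
from h import *
go((*cart(0,.1015),.091,-95.4),(*cart(0,.1015),.105,-95.4))
cam("scene","d3")
E
```

```text
t 2.75 pos [0.4943 0.2608 0.091 ] rot deg [-90.0056   0.0833 -95.1577] F [-1.1463 -0.4612  0.935 ] op 0.0005 q6 0.4366582319970309
[np.float64(-0.0284), np.float64(0.0), np.float64(0.0008)] 0.24 dist 0.028
[np.float64(-0.0284), np.float64(-0.014), np.float64(0.0008)] 0.24 dist 0.032
```

View pics/d3.png

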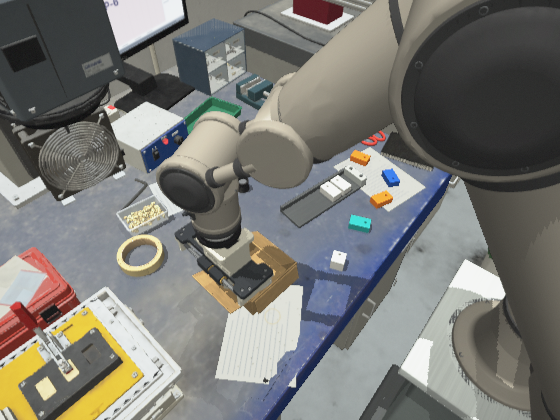

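Call:
send_rows([
  [[-0.015,0,0.001,0],[-0.029,0,0.001,0],[-0.03,0.001,0.001,0],[-0.03,0.002,0.001,0],[-0.03,0.001,0.001,0],[-0.025,-0.03,0.001,0],[0.015,-0.03,0.001,0],[0.05,-0.02,0.001,0]],
])

```text
time: 3.6
tool_pos: [0.4916, 0.2121, 0.1123]
tool_rot: [-1.567, 0.004, -1.658]
contact_force: [-0.2, -0.5, -0.6]
opening: 0.0002
```

```bash
python3 - <<'E'
from h import *
go((*cart(0,-.055),.091,-95.4),(*cart(0,-.1025),.091,-95.4))
cam("scene","d4");cam("wrist","d5")
E
```

```text
t 3.6 pos [0.4916 0.2121 0.1123] rot deg [-89.7613   0.226  -95.0193] F [-0.2294 -0.499  -0.6189] op 0.0002 q6 0.34886293280347813
[np.float64(0.0793), np.float64(0.0213), np.float64(-0.0018)] 0.38 dist 0.082
[np.float64(0.1268), np.float64(0.0213), np.float64(-0.0022)] 0.38 dist 0.129
```

View pics/d4.png

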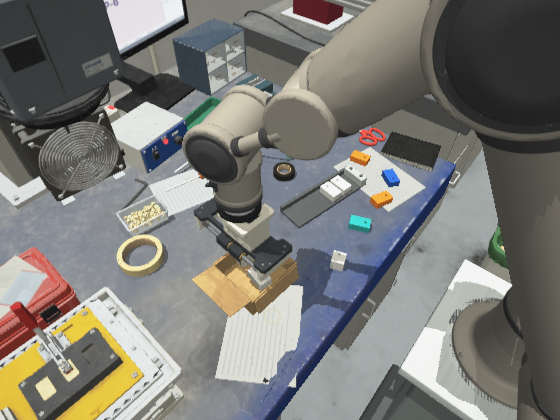

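View pics/d5.png

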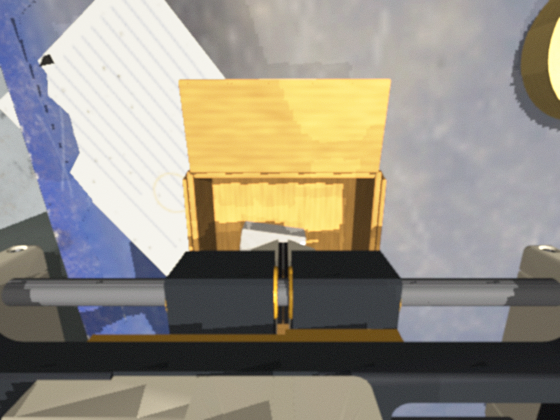

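Call:
send_rows([
  [[0.02,0.021,-0.002,0],[0.05,0.021,-0.002,0],[0.075,0.021,-0.002,0],[0.09,0.021,-0.002,0],[0.107,0.021,-0.002,0],[0.122,0.021,-0.002,0],[0.128,0.022,-0.002,0],[0.128,0.023,-0.002,0]],
])

```text
time: 4.5
tool_pos: [0.4765, 0.0826, 0.0886]
tool_rot: [-1.571, 0.003, -1.665]
contact_force: [-5.0, 6.5, 25.4]
opening: 0.0002
```

```bash
python3 - <<'E'
from h import *
go((*cart(0,-.1025),.091,-95.4),(*cart(-.01,-.05),.21,-13.3-180),(*cart(-.01,-0.05),.21,-13.3))
cam("side","d6")
E
```

```text
t 4.5 pos [0.4765 0.0826 0.0886] rot deg [-90.0188   0.1842 -95.4082] F [-5.0059  6.5216 25.4231] op 0.0002 q6 0.10241972668017818
[np.float64(-0.0035), np.float64(-0.0024), np.float64(0.0014)] -0.01 dist 0.004
[np.float64(-0.056), np.float64(-0.1214), np.float64(-0.0085)] 97.89 dist 0.134
[np.float64(-0.056), np.float64(-0.1214), np.float64(-0.0085)] -82.11 dist 0.134
```

View pics/d6.png

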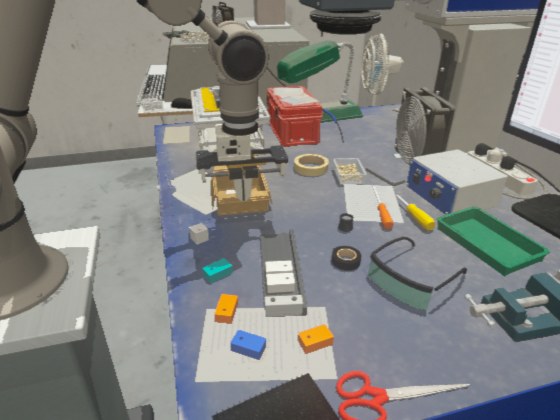

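Call:
send_rows([
  [[-0.003,-0.03,0,0],[-0.003,-0.07,-0.002,0],[-0.01,-0.11,-0.005,0],[-0.015,-0.12,-0.008,0],[-0.015,-0.12,-0.008,0],[-0.015,-0.12,-0.008,0]],
], gripper=0.55)

```text
time: 5.15
tool_pos: [0.4692, 0.0979, 0.2075]
tool_rot: [-1.573, 0.002, -1.664]
contact_force: [0.5, -0.7, -1.1]
opening: 0.0437
```

```bash
python3 - <<'E'
from h import *
c=cam("wrist","e1");
cam("scene","e2");s=cam("side","e3")
import pickle;pickle.dump(c,open("e1.pkl","wb"))
go((.477,.187,.12,-13.3))
print(sensors.observe()["qvel"])
E
```

```text
t 5.3 pos [0.4692 0.0977 0.2071] rot deg [-90.2111   0.1161 -95.3914] F [ 0.226   0.527  -0.5177] op 0.0497 q6 0.13654158287897777
[np.float64(-0.0896), np.float64(0.0871), np.float64(-0.0007)] -82.09 dist 0.125
[-0.0016 -0.0004 -0.008  -0.0008  0.0028  0.0003]
```

View pics/e1.png

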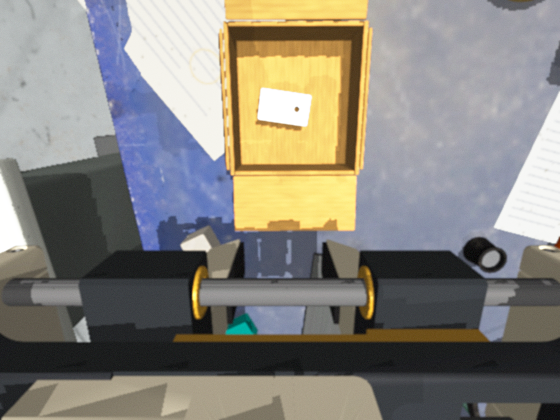

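View pics/e2.png

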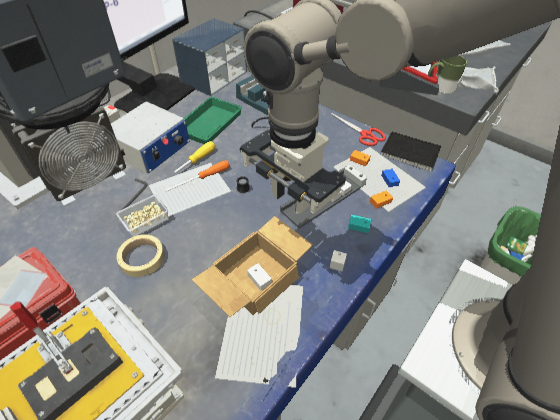

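View pics/e3.png

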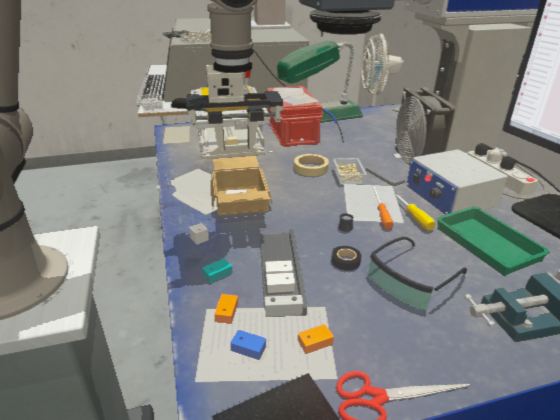

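```bash
cat >> h.py <<'E'
def white(c,roi,lo=190,z=.024,minA=60):
    u0,v0,u1,v1=roi;f=c["frame"][v0:v1,u0:u1].astype(int)
    m=((f.min(2)>lo)&(f.max(2)-f.min(2)<30)).astype(np.uint8)
    m=cv2.morphologyEx(m,cv2.MORPH_CLOSE,np.ones((3,3),np.uint8))
    out=[]
    for k in cv2.findContours(m,cv2.RETR_EXTERNAL,cv2.CHAIN_APPROX_NONE)[0]:
        if cv2.contourArea(k)<minA: continue
        P=np.array([onz(c,a+u0,b+v0,z)[:2]*1000 for a,b in k[:,0]],np.float32)
        r=cv2.minAreaRect(P);b=cv2.boxPoints(r)
        e=[b[1]-b[0],b[2]-b[1]];L=max(e,key=np.linalg.norm);
        a=np.degrees(np.arctan2(L[1],L[0]));a=(a+90)%180-90
        out.append(r[0]);print("centre",np.round(r[0],1),"size",np.round(r[1],1),"long axis deg",round(float(a),1))
    return out
E
python3 - <<'E'
from h import *
import pickle
c=pickle.load(open("e1.pkl","rb"))
white(c,(235,70,350,150))
print("hole",onz(c,297,109,.024))
S=cam("scene"); white(S,(235,250,285,300)); 
d=pickle.load(open("c0.pkl","rb"))
print("rail blocks, initial cams")
for n,roi in (("scene",(315,170,353,205)),("side",(262,257,298,287))): 
    for lo in (195,215): white(d[n],roi,lo=lo,z=.028)
E
```

```text
centre [478.4 184.5] size [30.4 50.4] long axis deg -13.3
hole [0.4912 0.1813 0.024 ]
centre [479.1 186.7] size [29.7 50. ] long axis deg -13.8
rail blocks, initial cams
centre [ 499.8 -139.3] size [67.6 50.6] long axis deg 79.2
centre [ 500.6 -140. ] size [66.4 48.9] long axis deg 79.2
centre [ 498.8 -140.7] size [65.7 48.7] long axis deg 78.7
centre [ 498.9 -140.7] size [64.7 47. ] long axis deg 79.1
```

```bash
python3 - <<'E'
from h import *
go((.4785,.1855,.12,-13.3))
E
```

```text
t 5.35 pos [0.4694 0.0977 0.2073] rot deg [-90.1864   0.1212 -95.3891] F [-0.1186  0.2598 -0.3057] op 0.0502 q6 0.13651643419905696
[np.float64(-0.0882), np.float64(0.0873), np.float64(0.0008)] -82.09 dist 0.124
```

Call:
send_rows([
  [[-0.088,0.087,0.001,-82],[-0.088,0.087,0.001,-82],[-0.088,0.087,0.001,-82],[-0.088,0.087,0.001,-82],[-0.088,0.087,0.001,-82],[-0.088,0.087,0.001,-82],[-0.088,0.087,0.001,-82],[-0.088,0.087,0.001,-82]],
])

```text
time: 6.15
tool_pos: [0.478, 0.1852, 0.1194]
tool_rot: [-1.571, 0.005, -0.459]
contact_force: [0.4, -0.4, 0.5]
opening: 0.0506
```

```bash
python3 - <<'E'
from h import *
go((.4785,.1855,.12,-13.3),(.4785,.1855,.031,-13.3))
E
```

```text
t 6.15 pos [0.478  0.1852 0.1194] rot deg [-89.9999   0.293  -26.2778] F [ 0.3538 -0.4181  0.5325] op 0.0506 q6 -0.8963520705088623
[np.float64(0.0003), np.float64(-0.0006), np.float64(0.0005)] -12.98 dist 0.001
[np.float64(0.0003), np.float64(0.0884), np.float64(0.0005)] -12.98 dist 0.088
```

Call:
send_rows([
  [[0.0005,0,0.0005,-13],[0.0005,0,0.0005,-13],[0.0005,0.03,0.0005,-13],[0.0005,0.05,0.0005,-13],[0.0005,0.065,0.0005,-13],[0.0005,0.078,0.0005,-13],[0.0005,0.086,0.0005,-13],[0.0005,0.088,0.0005,-13]],
])

```text
time: 6.95
tool_pos: [0.4776, 0.1853, 0.0301]
tool_rot: [-1.571, 0.007, -0.232]
contact_force: [-0.2, 0.3, 0.9]
opening: 0.05
```

```bash
python3 - <<'E'
from h import *
go((.4785,.1855,.031,-13.3))
cam("scene","f1");cam("side","f2");
a=cv2.imread("pics/f1.png")[200:320,190:320];b=cv2.imread("pics/f2.png")[130:230,190:300]
cv2.imwrite("pics/f3.png",np.hstack([cv2.resize(a,(390,360)),cv2.resize(b,(396,360))]))
E
```

```text
t 6.95 pos [0.4776 0.1853 0.0301] rot deg [-89.9994   0.4197 -13.2896] F [-0.2102  0.3365  0.873 ] op 0.05 q6 -1.123794015603425
[np.float64(0.0009), np.float64(-0.0009), np.float64(0.0004)] 0.01 dist 0.001
```

View pics/f3.png

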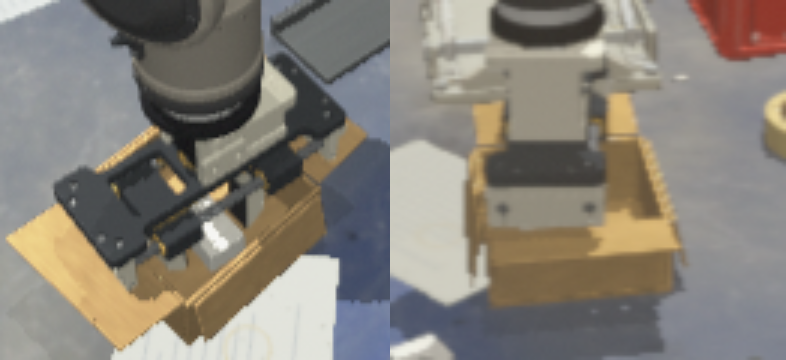

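The fingers straddle the block (white at about (220,235) in the left crop), the carton is untouched and the contact force is about zero. Closing.

Call:
send_rows([
  [[0,0,0,0],[0,0,0,0],[0,0,0,0],[0,0,0,0],[0,-0.01,0,0],[0,-0.03,0,0],[0,-0.06,0,0],[0,-0.09,0,0]],
], gripper=0.1, grip_force=25)

```text
time: 7.85
tool_pos: [0.4783, 0.1853, 0.1225]
tool_rot: [-1.57, 0.006, -0.232]
contact_force: [1.0, -0.6, -0.8]
opening: 0.0294
```

```bash
python3 - <<'E'
from h import *
go((.4785,.1855,.13,-13.3))
a=cam("scene","g1")["frame"];b=cam("side","g2")["frame"]
a=a[160:320,190:350,::-1];b=b[110:230,190:310,::-1]
cv2.imwrite("pics/g3.png",np.hstack([cv2.resize(a,(390,390)),cv2.resize(b,(390,390))]))
E
```

```text
t 7.85 pos [0.4783 0.1853 0.1225] rot deg [-89.971    0.3634 -13.2828] F [ 1.0341 -0.5626 -0.8014] op 0.0294 q6 -1.1230662524468158
[np.float64(0.0001), np.float64(-0.0075), np.float64(0.0003)] 0.02 dist 0.008
```

View pics/g3.png

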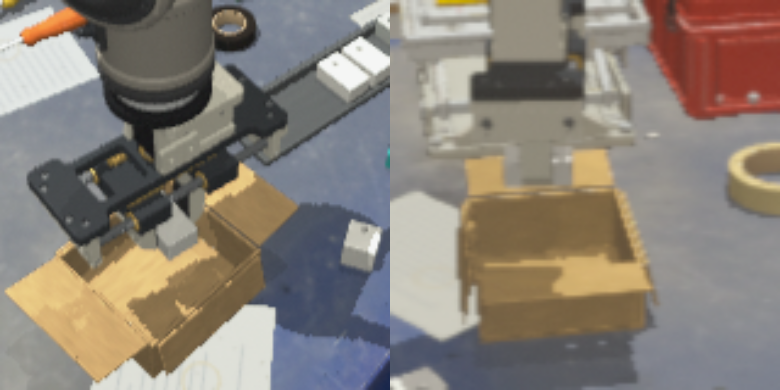

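```bash
python3 - <<'E'
from h import *
import pickle
d=pickle.load(open("c0.pkl","rb"));S=d["scene"];T=d["side"]
def seg(n,c,a,b,z):
    A=onz(c,*a,z)[:2];B=onz(c,*b,z)[:2];v=A-B
    yaw=np.degrees(np.arctan2(-v[0],v[1])); m=(A+B)/2; print(n,A,B,"yaw",yaw,"len",np.linalg.norm(v))
    return A,B
F=seg("fence side",T,(290,233),(299.2,293.8),.008)
G=seg("fence scene",S,(283.1,210),(343.7,174.4),.008)
H=seg("open scene",S,(298.7,226.9),(361.2,188.1),.008)
I=seg("open side bottom?",T,(261,235),(264,290),.008)
yw=np.radians(-11.3);ex=np.array([np.cos(yw),np.sin(yw)]);ey=np.array([-ex[1],ex[0]])
for n,L in (("F",F),("G",G),("H",H),("I",I)): print(n,[ (p@ex,p@ey) for p in L])
for n,p in (("b2s",(.5020,-.1208)),("b2t",(.5026,-.1252)),("bss",(.4959,-.157)),("bst",(.4962,-.1594))): print(n,np.array(p)@ex,np.array(p)@ey)
print("stop face top edge", [onz(S,*p,.03)[:2]@np.array([ex,ey]).T for p in ((345,166.5),(360.5,180.5))])
E
```

```text
fence side [0.5641 0.0027] [ 0.5241 -0.1863] yaw -11.96557438524149 len 0.1932427431372583
fence scene [ 0.5623 -0.0006] [ 0.5159 -0.2078] yaw -12.60093351747682 len 0.21233175992668266
open scene [0.4991 0.0179] [ 0.4514 -0.193 ] yaw -12.751332362999763 len 0.21623834182609572
open side bottom? [0.5005 0.0118] [ 0.4646 -0.1599] yaw -11.793376063375819 len 0.17539820817341858
F [(np.float64(0.5526689296679284), np.float64(0.11321899478504811)), (np.float64(0.5504241827000966), np.float64(-0.08001071019392969))]
G [(np.float64(0.551473517989755), np.float64(0.10959334373393817)), (np.float64(0.5466528179037767), np.float64(-0.10268368546197705))]
H [(np.float64(0.4858866240503804), np.float64(0.11539452639171817)), (np.float64(0.4804097783523608), np.float64(-0.10077444602777476))]
I [(np.float64(0.4884321375935333), np.float64(0.10966202150316806)), (np.float64(0.48692179584139567), np.float64(-0.06572968382589714))]
b2s 0.5159388528148959 -0.020093286342686964
b2t 0.517389384644691 -0.024290423153746535
bss 0.5170503538193407 -0.056786808461953706
bst 0.5178148089630866 -0.059081499799192805
stop face top edge [array([ 0.5517, -0.1088]), array([ 0.4881, -0.1012])]
```

```bash
python3 - <<'E'
from h import *
for yd in (-11.5,-12.,-12.5):
    yw=np.radians(yd);ex=np.array([np.cos(yw),np.sin(yw)]);ey=np.array([-ex[1],ex[0]])
    M=np.array([ex,ey]).T
    for n,L in dict(F=[(.5641,.0027),(.5241,-.1863)],G=[(.5623,-.0006),(.5159,-.2078)],H=[(.4991,.0179),(.4514,-.193)],I=[(.5005,.0118),(.4646,-.1599)]).items(): print(n,(np.array(L)@M)[:,0]-(.031 if n in"FG" else -.034),end=" ")
    print()
    b2=np.array([.5023,-.123]);bs=np.array([.4961,-.1582]);print(yd,"b2",b2@M,"bs",bs@M)
    x=(b2@M)[0];t=M@np.array([x,(b2@M)[1]+.068]);print("target",t)
    go((*t,.14,yd),(*t,.036,yd))
E
```

```text
F [0.5212 0.5197] G [0.5201 0.516 ] H [0.5195 0.5148] I [0.5221 0.5212] 
-11.5 b2 [ 0.5167 -0.0204] bs [ 0.5177 -0.0561]
target [ 0.5159 -0.0564]
t 7.95 pos [0.4809 0.1859 0.1255] rot deg [-89.7492  -0.0898 -13.277 ] F [ 0.1677  0.0403 -0.4979] op 0.0299 q6 -1.1230754942476746
[np.float64(0.0897), np.float64(-0.0145), np.float64(-0.2278)] -1.78 dist 0.245
[np.float64(0.0897), np.float64(0.0895), np.float64(-0.2278)] -1.78 dist 0.261
F [0.5202 0.5204] G [0.5191 0.5168] H [0.5185 0.5157] I [0.5211 0.5217] 
-12.0 b2 [ 0.5169 -0.0159] bs [ 0.5182 -0.0516]
target [ 0.5164 -0.0565]
t 7.95 pos [0.4809 0.1859 0.1255] rot deg [-89.7492  -0.0898 -13.277 ] F [ 0.1677  0.0403 -0.4979] op 0.0299 q6 -1.1230754942476746
[np.float64(0.0902), np.float64(-0.0145), np.float64(-0.2278)] -1.28 dist 0.245
[np.float64(0.0902), np.float64(0.0895), np.float64(-0.2278)] -1.28 dist 0.261
F [0.5191 0.521 ] G [0.5181 0.5176] H [0.5174 0.5165] I [0.5201 0.5222] 
-12.5 b2 [ 0.517  -0.0114] bs [ 0.5186 -0.0471]
target [ 0.517  -0.0566]
t 7.95 pos [0.4809 0.1859 0.1255] rot deg [-89.7492  -0.0898 -13.277 ] F [ 0.1677  0.0403 -0.4979] op 0.0299 q6 -1.1230754942476746
[np.float64(0.0908), np.float64(-0.0145), np.float64(-0.2278)] -0.78 dist 0.246
[np.float64(0.0908), np.float64(0.0895), np.float64(-0.2278)] -0.78 dist 0.261
```

Call:
send_rows([
  [[0.01,-0.015,-0.045,-1.3],[0.035,-0.015,-0.09,-1.3],[0.055,-0.015,-0.135,-1.3],[0.075,-0.015,-0.18,-1.3],[0.09,-0.015,-0.215,-1.3],[0.09,-0.015,-0.228,-1.3],[0.09,-0.015,-0.228,-1.3],[0.09,-0.015,-0.228,-1.3]],
])

```text
time: 8.75
tool_pos: [0.5155, -0.0558, 0.1393]
tool_rot: [-1.566, -0.0, -0.209]
contact_force: [0.7, 1.0, -1.0]
opening: 0.0299
```

```bash
python3 - <<'E'
from h import *
go((.5164,-.0565,.06,-12),(.5164,-.0565,.0345,-12))
a=cam("scene","i1")["frame"];b=cam("side","i2")["frame"];cam("wrist","i4")
a=a[120:280,240:400,::-1];b=b[190:330,210:350,::-1]
cv2.imwrite("pics/i3.png",np.hstack([cv2.resize(a,(390,390)),cv2.resize(b,(390,390))]))
E
```

```text
t 8.75 pos [ 0.5155 -0.0558  0.1393] rot deg [-89.7191  -0.016  -11.9845] F [ 0.6757  0.9685 -0.9953] op 0.0299 q6 -1.6232859009643847
[np.float64(0.0011), np.float64(0.0793), np.float64(-0.0005)] 0.02 dist 0.079
[np.float64(0.0011), np.float64(0.1048), np.float64(-0.0005)] 0.02 dist 0.105
```

View pics/i3.png

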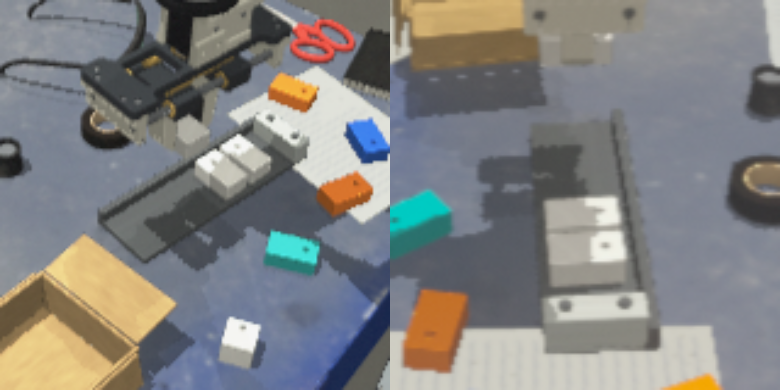

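View pics/i4.png

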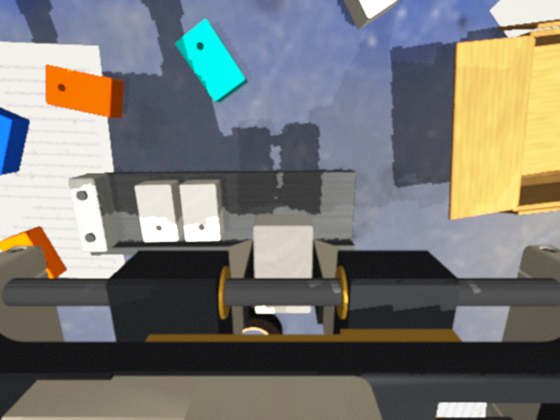

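```bash
python3 - <<'E'
from h import *
c=cam("wrist")
i=cv2.resize(c["frame"][150:260,60:370,::-1],None,fx=2.5,fy=2.5,interpolation=cv2.INTER_CUBIC);cv2.imwrite("pics/j1.png",i)
yw=np.radians(-12);M=np.array([[np.cos(yw),np.sin(yw)],[-np.sin(yw),np.cos(yw)]]).T
for n,p,z in [("open edge L",(105,170.5),.008),("open edge R",(355,170.5),.008),("end fence",(354,244),.008),("stop a",(103,177),.03),("stop b",(106,247),.03),("b2 corners",(181,181),.028),("",(220,181),.028),("",(221,240),.028),("",(182,241),.028),("bs",(137,182),.028),("",(177,181.5),.028),("",(178.5,240.5),.028),("",(139,241.5),.028)]: 
    w=onz(c,*p,z)[:2]; print(n,w,w@M)
t=np.array(sensors.observe()["tool_pos"]);print(t[:2]@M)
E
```

```text
open edge L [ 0.4529 -0.2002] [ 0.4846 -0.1016]
open edge R [0.4981 0.0137] [0.4844 0.117 ]
end fence [0.567 0.003] [0.554  0.1208]
stop a [ 0.4566 -0.1904] [ 0.4863 -0.0913]
stop b [ 0.5149 -0.2104] [ 0.5473 -0.0987]
b2 corners [ 0.473  -0.1307] [ 0.4899 -0.0295]
 [ 0.4796 -0.0996] [0.4898 0.0023]
 [ 0.5299 -0.1124] [0.5417 0.0002]
 [ 0.5238 -0.1456] [ 0.5426 -0.0335]
bs [ 0.4664 -0.1661] [ 0.4907 -0.0655]
 [ 0.4727 -0.134 ] [ 0.4903 -0.0328]
 [ 0.5227 -0.1484] [ 0.5421 -0.0365]
 [ 0.5165 -0.182 ] [ 0.5431 -0.0707]
[0.5162 0.0532]
```

View pics/j1.png

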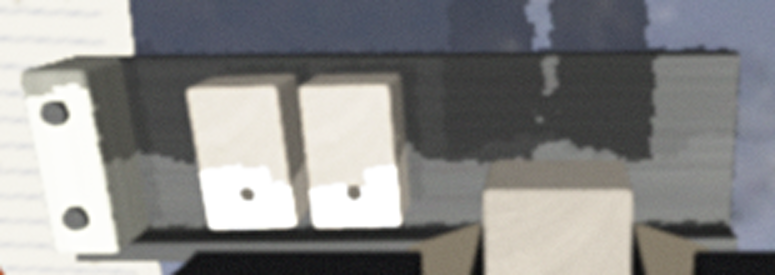

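```bash
python3 - <<'E'
from h import *
c=cam("wrist");print(c["extrinsics"])
yw=np.radians(-12);M=np.array([[np.cos(yw),np.sin(yw)],[-np.sin(yw),np.cos(yw)]]).T
f=lambda a,b,z:onz(c,60+a/2.5,150+b/2.5,z)[:2]@M
for n,p,z in [("stop top",(85,65),.03),("",(118,250),.03),("stop foot",(130,60),.008),("",(145,230),.008),("end",(738,55),.008),("",(733,228),.008),("b2hole",(353,192),.028),("bshole",(247,194),.028),("b2 TL",(301,86),.028),("BL",(313,228),.028),("TR",(388,84),.028),("BR",(401,226),.028),("bs TL",(190,88),.028),("BL",(208,229),.028),("TR",(280,86),.028),("BR",(297,228),.028)]: print(n,f(*p,z))
E
```

```text
[[ 0.2059  0.9786  0.0047 -0.0525]
 [-0.9389  0.1989 -0.2809  0.4997]
 [-0.2758  0.0534  0.9597 -0.1371]
 [ 0.      0.      0.      1.    ]]
stop top [ 0.4856 -0.0985]
 [ 0.5503 -0.0983]
stop foot [ 0.4879 -0.0962]
 [ 0.5521 -0.1006]
end [0.4858 0.1171]
 [0.5513 0.1198]
b2hole [ 0.5297 -0.0161]
bshole [ 0.5305 -0.0523]
b2 TL [ 0.4928 -0.0304]
BL [ 0.543  -0.0309]
TR [ 0.4921 -0.0019]
BR [ 0.5422 -0.0004]
bs TL [ 0.4936 -0.0668]
BL [ 0.5433 -0.0672]
TR [ 0.4929 -0.0373]
BR [ 0.543  -0.0364]
```

Call:
send_rows([
  [[0.001,0.03,-0.0005,0],[0.001,0.06,-0.0005,0],[0.001,0.08,-0.0005,0],[0.001,0.093,-0.0005,0],[0.001,0.1,-0.0005,0],[0.001,0.103,-0.0005,0],[0.001,0.104,-0.0005,0],[0.001,0.1045,-0.0005,0]],
])

```text
time: 9.8
tool_pos: [0.5177, -0.0558, 0.0359]
tool_rot: [-1.566, -0.003, -0.207]
contact_force: [0.6, 0.0, -1.1]
opening: 0.0302
```

```bash
python3 - <<'E'
from h import *
go((.5164,-.0565,.0345,-12))
a=cam("scene","k1")["frame"];b=cam("side","k2")["frame"]
a=a[120:280,240:400,::-1];b=b[190:330,210:350,::-1]
cv2.imwrite("pics/k3.png",np.hstack([cv2.resize(a,(390,390)),cv2.resize(b,(390,390))]))
E
```

```text
t 9.8 pos [ 0.5177 -0.0558  0.0359] rot deg [-89.7501  -0.1771 -11.8614] F [ 0.5515  0.0011 -1.0974] op 0.0302 q6 -1.6258364994817152
[np.float64(-0.0012), np.float64(0.0014), np.float64(-0.001)] 0.14 dist 0.002
```

View pics/k3.png

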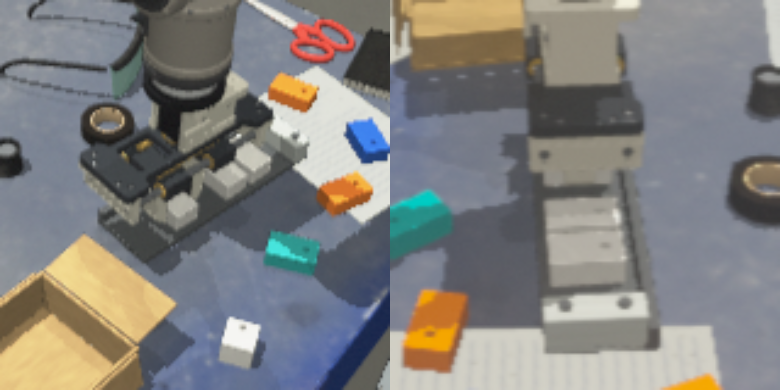

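Call:
send_rows([
  [[0,0.001,0,0],[0,0.002,0,0],[0,0.002,0,0],[0,0.002,0,0]],
])

```text
time: 10.3
tool_pos: [0.5178, -0.0558, 0.0356]
tool_rot: [-1.567, -0.004, -0.207]
contact_force: [-4.5, 0.8, 14.3]
opening: 0.0299
```

```bash
python3 - <<'E'
from h import *
go()
E
```

```text
t 10.3 pos [ 0.5178 -0.0558  0.0356] rot deg [-89.7556  -0.2324 -11.8591] F [-4.5098  0.7819 14.329 ] op 0.0299 q6 -1.6258405909458877
```

Contact: the block sits on the plate (14 N up). Releasing and lifting.

Call:
send_rows([
  [[0,0,0,0],[0,0,0,0],[0,0,0,0],[0,0,0,0],[0,-0.01,0,0],[0,-0.03,0,0],[0,-0.06,0,0],[0,-0.09,0,0]],
], gripper=0.48)

```text
time: 11.1
tool_pos: [0.5171, -0.0561, 0.1269]
tool_rot: [-1.566, -0.003, -0.207]
contact_force: [0.8, -0.2, -1.0]
opening: 0.044
```

```bash
python3 - <<'E'
from h import *
go()
c=cam("wrist","l4");a=cam("scene","l1")["frame"]
i=cv2.resize(c["frame"][150:260,60:370,::-1],None,fx=2.5,fy=2.5,interpolation=cv2.INTER_CUBIC);cv2.imwrite("pics/l2.png",i)
a=a[120:280,240:400,::-1];cv2.imwrite("pics/l3.png",cv2.resize(a,None,fx=3.5,fy=3.5))
E
```

```text
t 11.1 pos [ 0.5171 -0.0561  0.1269] rot deg [-89.7517  -0.1899 -11.8606] F [ 0.7908 -0.1711 -1.0076] op 0.044 q6 -1.6249267020421945
```

View pics/l2.png

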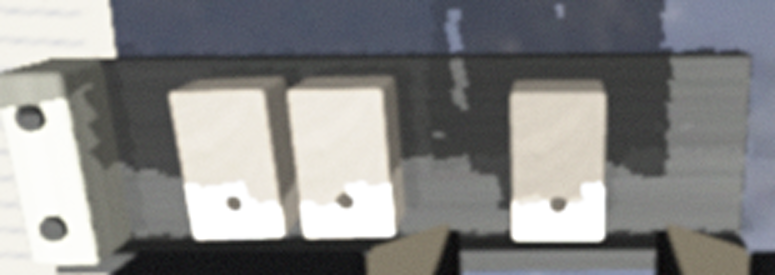

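View pics/l3.png

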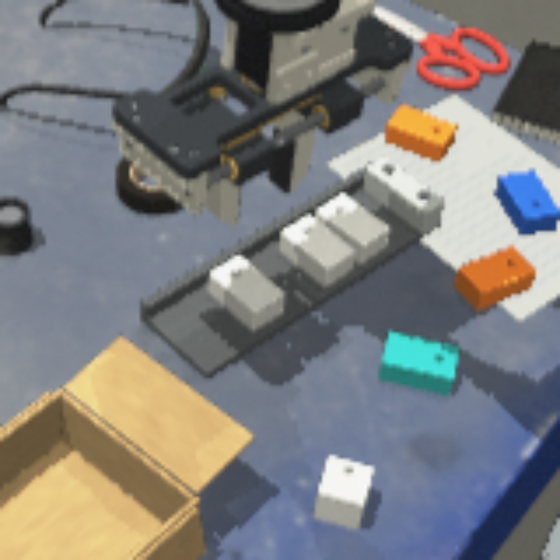

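```bash
cat >> h.py <<'E'
RY=np.radians(-12);RM=np.array([[np.cos(RY),np.sin(RY)],[-np.sin(RY),np.cos(RY)]]).T
E
python3 - <<'E'
from h import *
c=cam("wrist")
f=lambda a,b,z:onz(c,60+a/2.5,150+b/2.5,z)[:2]@RM*1000
for n,P in dict(b3=[(510,93),(605,92),(605,240),(512,242)],b2=[(290,88),(382,86),(395,238),(300,240)],bs=[(170,92),(265,89),(284,239),(192,241)]).items():
    Q=np.array([f(*p,.028) for p in P]);r=cv2.minAreaRect(Q.astype(np.float32));print(n,Q.mean(0),np.degrees(np.arctan2(Q[3,1]-Q[0,1],Q[3,0]-Q[0,0])),np.degrees(np.arctan2(Q[2,1]-Q[1,1],Q[2,0]-Q[1,0])))
print("holes",[f(*p,.028) for p in ((558,204),(344,200),(234,203))])
print("open edge",f(120,57,.008),f(745,54,.008)); print("tcp",sensors.observe()["tool_pos"][:2]@RM)
# target for push: jaw along rail x
for al in (.11,.095): go((*(RM@np.array([.5185,al])),.10,-102),(*(RM@np.array([.5185,al])),.037,-102))
E
```

```text
b3 [523.1958  53.0982] -0.14964998087298498 1.1888563802426197
b2 [522.0046 -17.0291] -2.0476365170259454 1.0800442328571824
bs [522.7814 -54.0042] -0.1160027122542387 0.8057961866732941
holes [array([535.4017,  53.127 ]), array([534.0355, -17.3094]), array([535.1156, -53.5738])]
open edge [490.2822 -94.5304] [488.9458 116.2922]
tcp [0.519  0.0526]
t 11.25 pos [ 0.5186 -0.0565  0.128 ] rot deg [-89.7679  -0.5138 -11.8585] F [ 0.2066 -0.1904 -0.5854] op 0.0442 q6 -1.624957394768998
[np.float64(-0.0004), np.float64(0.028), np.float64(0.0574)] 90.14 dist 0.064
[np.float64(-0.0004), np.float64(0.091), np.float64(0.0574)] 90.14 dist 0.108
t 11.25 pos [ 0.5186 -0.0565  0.128 ] rot deg [-89.7679  -0.5138 -11.8585] F [ 0.2066 -0.1904 -0.5854] op 0.0442 q6 -1.624957394768998
[np.float64(-0.0004), np.float64(0.028), np.float64(0.0424)] 90.14 dist 0.051
[np.float64(-0.0004), np.float64(0.091), np.float64(0.0424)] 90.14 dist 0.1
```

Call:
send_rows([
  [[0,0,0.042,90],[0,0,0.042,90],[0,0,0.042,90],[0,0,0.042,90],[0,0,0.042,90],[0,0,0.042,90],[0,0,0.042,90],[0,0,0.042,90]],
], gripper=0.1)

```text
time: 12.05
tool_pos: [0.5265, -0.0152, 0.1272]
tool_rot: [-1.564, 0.002, -1.406]
contact_force: [0.2, -0.4, -0.2]
opening: 0.0091
```

```bash
python3 - <<'E'
from h import *
go((*(RM@np.array([.5185,.096])),.128,-102),(*(RM@np.array([.5185,.096])),.038,-102))
E
```

```text
t 12.05 pos [ 0.5265 -0.0152  0.1272] rot deg [-89.5921   0.1313 -80.5492] F [ 0.2129 -0.4077 -0.1565] op 0.0091 q6 -0.34504931956758067
[np.float64(-0.0012), np.float64(-0.0008), np.float64(0.0008)] 21.45 dist 0.002
[np.float64(-0.0012), np.float64(0.0892), np.float64(0.0008)] 21.45 dist 0.089
```

Call:
send_rows([
  [[-0.001,0,0.001,21.5],[-0.001,0,0.001,21.5],[-0.001,0,0.001,21.5],[-0.001,0.02,0.001,21.5],[-0.001,0.04,0.001,21.5],[-0.001,0.05,0.001,21.5],[-0.001,0.05,0.001,21.5]],
])

```text
time: 12.75
tool_pos: [0.5264, -0.0137, 0.0754]
tool_rot: [-1.569, 0.005, -1.781]
contact_force: [0.5, 0.1, -0.7]
opening: 0.0093
```

```bash
python3 - <<'E'
from h import *
go((*(RM@np.array([.5185,.096])),.038,-102))
print(sensors.observe()["tool_pos"][:2]@RM)
a=cam("scene","m1")["frame"];b=cam("side","m2")["frame"]
a=a[120:280,240:400,::-1];b=b[190:330,210:350,::-1]
cv2.imwrite("pics/m3.png",np.hstack([cv2.resize(a,(390,390)),cv2.resize(b,(390,390))]))
E
```

```text
t 12.75 pos [ 0.5264 -0.0137  0.0754] rot deg [ -89.9116    0.2621 -102.0509] F [ 0.5265  0.1154 -0.6987] op 0.0093 q6 0.032216995085126515
[np.float64(0.0001), np.float64(0.0374), np.float64(0.0008)] -0.05 dist 0.037
[0.5177 0.0961]
```

View pics/m3.png

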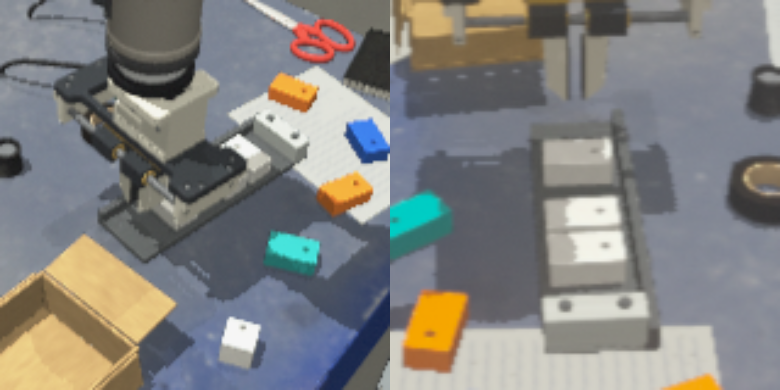

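Call:
send_rows([
  [[0,0.01,0.001,0],[0,0.025,0.001,0],[0,0.034,0.001,0],[0,0.0375,0.001,0],[0,0.0375,0.001,0]],
], gripper=0.28)

```text
time: 13.35
tool_pos: [0.5288, -0.0139, 0.0394]
tool_rot: [-1.566, 0.005, -1.781]
contact_force: [-0.0, -0.3, -0.6]
opening: 0.0257
```

```bash
python3 - <<'E'
from h import *
go((*(RM@np.array([.5185,.05])),.038,-102),(*(RM@np.array([.5185,.0])),.038,-102))
print(sensors.observe()["tool_pos"][:2]@RM)
b=cam("side","n2")["frame"]
b=b[190:330,210:350,::-1]
cv2.imwrite("pics/n3.png",cv2.resize(b,(560,560)))
E
```

```text
t 13.35 pos [ 0.5288 -0.0139  0.0394] rot deg [ -89.7328    0.2711 -102.0518] F [-0.0122 -0.3149 -0.5968] op 0.0257 q6 0.03178603589155119
[np.float64(0.0463), np.float64(0.0014), np.float64(-0.0016)] -0.05 dist 0.046
[np.float64(0.0963), np.float64(0.0014), np.float64(-0.0016)] -0.05 dist 0.096
[0.5201 0.0963]
```

View pics/n3.png

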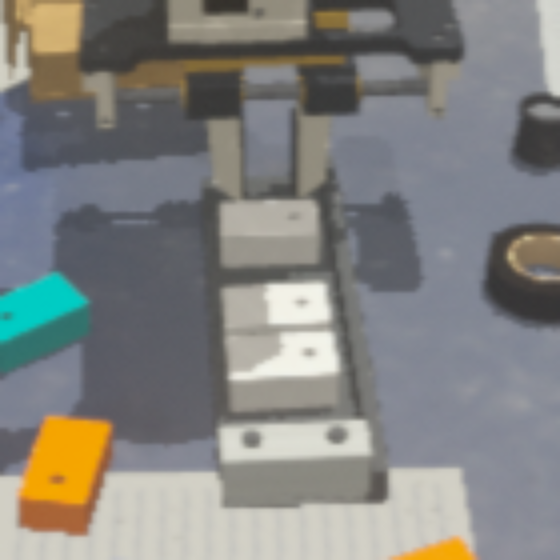

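Call:
send_rows([
  [[0.006,0.0015,-0.001,0],[0.012,0.0015,-0.0015,0],[0.018,0.0015,-0.0015,0],[0.024,0.0015,-0.0015,0],[0.03,0.0015,-0.0015,0],[0.036,0.0015,-0.0015,0],[0.042,0.0015,-0.0015,0],[0.046,0.0015,-0.0015,0]],
])

```text
time: 14.2
tool_pos: [0.518, -0.0592, 0.0382]
tool_rot: [-1.565, 0.005, -1.781]
contact_force: [-0.1, 2.2, 2.3]
opening: 0.0257
```

```bash
python3 - <<'E'
from h import *
go((*(RM@np.array([.5185,.0])),.038,-102))
print(sensors.observe()["tool_pos"][:2]@RM)
b=cam("side","o2")["frame"]
b=b[190:330,210:350,::-1]
cv2.imwrite("pics/o3.png",cv2.resize(b,(560,560)))
E
```

```text
t 14.2 pos [ 0.518  -0.0592  0.0382] rot deg [ -89.6746    0.273  -102.0691] F [-0.1101  2.2102  2.2639] op 0.0257 q6 -0.05857876083511558
[np.float64(0.0497), np.float64(0.0002), np.float64(-0.0004)] -0.07 dist 0.05
[0.519  0.0497]
```

View pics/o3.png

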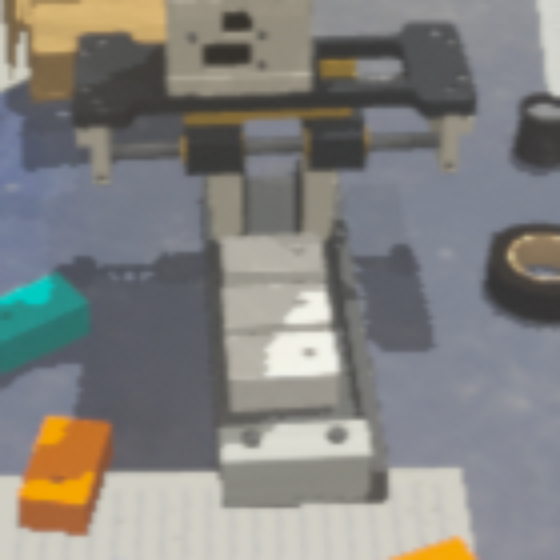

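Call:
send_rows([
  [[0.005,0,-0.0005,0],[0.01,0,-0.0005,0],[0.015,0,-0.0005,0],[0.02,0,-0.0005,0],[0.025,0,-0.0005,0],[0.03,0,-0.0005,0],[0.035,0,-0.0005,0],[0.039,0,-0.0005,0]],
])

```text
time: 15.05
tool_pos: [0.5092, -0.098, 0.038]
tool_rot: [-1.565, 0.005, -1.782]
contact_force: [1.1, 4.4, 4.2]
opening: 0.026
```

```bash
python3 - <<'E'
from h import *
go((*(RM@np.array([.5185,.0])),.038,-102))
print(sensors.observe()["tool_pos"][:2]@RM)
b=cam("side","p2")["frame"]
b=b[190:330,210:350,::-1]
cv2.imwrite("pics/p3.png",cv2.resize(b,(560,560)))
E
```

```text
t 15.05 pos [ 0.5092 -0.098   0.038 ] rot deg [ -89.6772    0.2645 -102.0869] F [1.0712 4.4184 4.1612] op 0.026 q6 -0.13583700993842832
[np.float64(0.01), np.float64(0.0), np.float64(0.0001)] -0.09 dist 0.01
[0.5184 0.01  ]
```

View pics/p3.png

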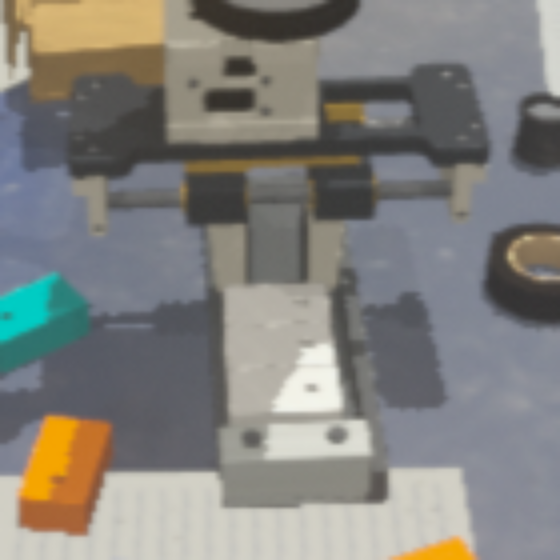

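Call:
send_rows([
  [[0.002,0,0,0],[0.004,0,0,0],[0.006,0,0,0],[0.007,0,0,0],[0.008,0,0,0],[0.009,0,0,0],[0.01,0,0,0],[0.01,0,0,0]],
])

```text
time: 15.9
tool_pos: [0.5072, -0.1062, 0.038]
tool_rot: [-1.565, 0.007, -1.782]
contact_force: [3.1, 13.8, 4.5]
opening: 0.0256
```

```bash
python3 - <<'E'
from h import *
go((*(RM@np.array([.5185,.0])),.038,-102))
print(sensors.observe()["tool_pos"][:2]@RM)
b=cam("side","q2")["frame"]
b=b[190:330,210:350,::-1]
cv2.imwrite("pics/q3.png",cv2.resize(b,(560,560)))
E
```

```text
t 15.9 pos [ 0.5072 -0.1062  0.038 ] rot deg [ -89.6954    0.4059 -102.1094] F [ 3.1012 13.7663  4.499 ] op 0.0256 q6 -0.15593098742592007
[np.float64(0.0015), np.float64(-0.0), np.float64(0.0003)] -0.11 dist 0.002
[0.5182 0.0015]
```

View pics/q3.png

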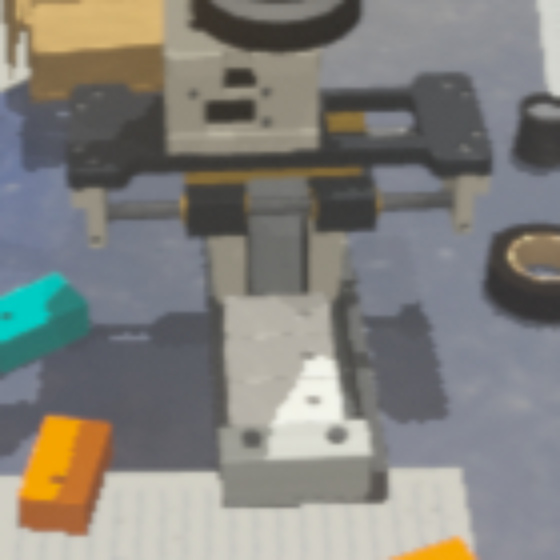

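Call:
send_rows([
  [[0.002,0,0,0],[0.003,0,0,0],[0.004,0,0,0],[0.004,0,0,0],[0.004,0,0,0],[0.004,0,0,0]],
])

```text
time: 16.55
tool_pos: [0.5068, -0.1064, 0.038]
tool_rot: [-1.566, 0.012, -1.782]
contact_force: [6.8, 23.7, 5.6]
opening: 0.0256
```

```bash
python3 - <<'E'
from h import *
go(); print(sensors.observe()["tool_pos"][:2]@RM)
E
```

```text
t 16.55 pos [ 0.5068 -0.1064  0.038 ] rot deg [ -89.7262    0.672  -102.0985] F [ 6.8272 23.7064  5.6408] op 0.0256 q6 -0.16413451323392242
[0.5179 0.0013]
```

Call:
send_rows([
  [[-0.002,0,0,0],[-0.012,0,0,0],[-0.022,0,0,0],[-0.03,-0.02,0,0],[-0.03,-0.06,0,0],[-0.03,-0.1,0,0],[-0.03,-0.14,0,0],[-0.03,-0.16,0,0]],
])

```text
time: 17.35
tool_pos: [0.5131, -0.0789, 0.2018]
tool_rot: [-1.561, 0.011, -1.782]
contact_force: [0.8, 0.3, 0.3]
opening: 0.0257
```

Call:
send_rows([
  [[0.04,0,0,0],[0.09,0,0,0],[0.13,0,0,0],[0.17,0,0,0],[0.19,0,0,0],[0.19,0,0,0],[0.19,0,0,0],[0.19,0,0,0]],
])

```text
time: 18.15
tool_pos: [0.4734, -0.2635, 0.1997]
tool_rot: [-1.562, 0.011, -1.781]
contact_force: [-0.2, 0.4, -0.5]
opening: 0.0256
```

```bash
python3 - <<'E'
from h import *
go()
c=cam("wrist","r1");a=cam("scene","r2")["frame"];b=cam("side","r3")["frame"]
a=a[120:320,190:390,::-1];cv2.imwrite("pics/r4.png",cv2.resize(a,None,fx=3,fy=3,interpolation=cv2.INTER_CUBIC))
import pickle;pickle.dump(c,open("r1.pkl","wb"))
E
```

```text
t 18.15 pos [ 0.4734 -0.2635  0.1997] rot deg [ -89.4759    0.635  -102.0451] F [-0.1575  0.4343 -0.4534] op 0.0256 q6 -0.45279442298189504
```

View pics/r1.png

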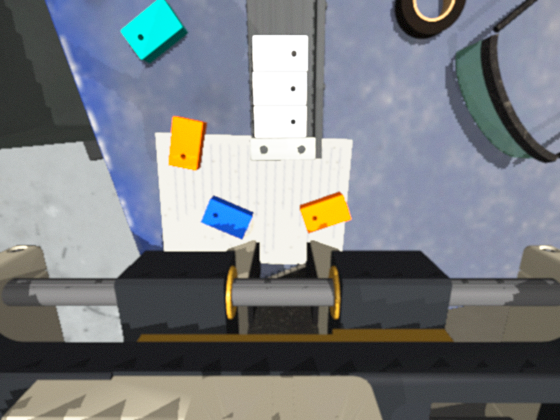

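View pics/r3.png

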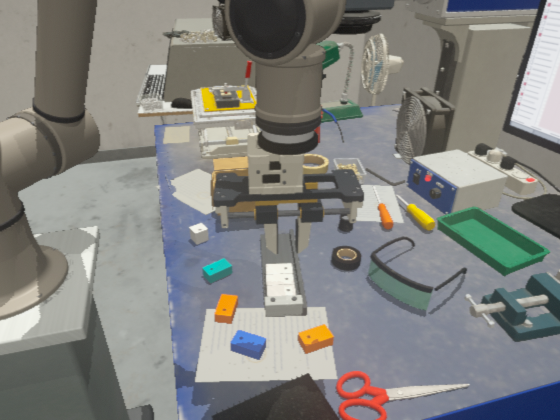

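View pics/r4.png

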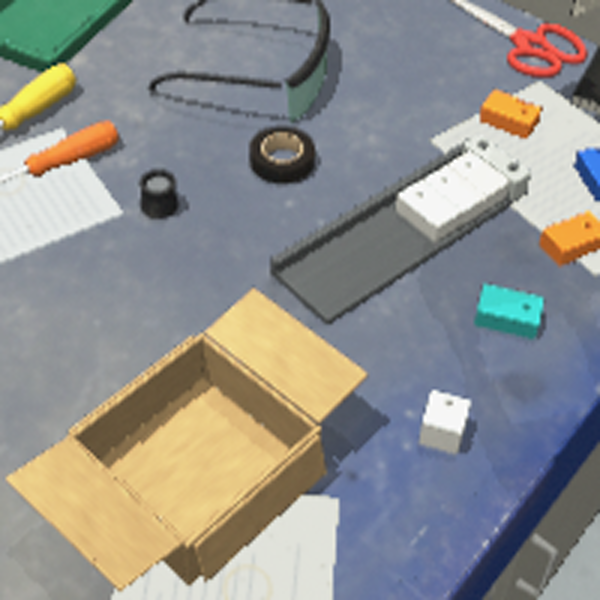

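```bash
python3 - <<'E'
from h import *
import pickle
c=pickle.load(open("r1.pkl","rb"))
cv2.imwrite("pics/s1.png",cv2.resize(c["frame"][20:170,235:335,::-1],None,fx=4,fy=4,interpolation=cv2.INTER_CUBIC))
white(c,(245,28,320,138),lo=190,z=.028)
# row edges per image row -> left/right in rail frame
for v in (42,50,60,75,85,95,110,120,130):
    r=c["frame"][v,240:325].astype(int).min(1); w=np.where(r>200)[0]+240
    print(v,onz(c,w.min(),v,.028)[:2]@RM*1000,onz(c,w.max()+1,v,.028)[:2]@RM*1000)
print("holes",[onz(c,*p,.028)[:2]@RM*1000 for p in((294,54),(293,89),(293,122))])
E
```

```text
centre [ 496.5 -161.1] size [90.4 55.7] long axis deg 78.8
42 [492.1218 -15.167 ] [542.8702 -15.1264]
50 [492.8455 -21.7367] [543.0094 -21.7062]
60 [492.6158 -30.0693] [543.186 -30.051]
75 [491.3347 -42.8242] [542.5241 -42.8249]
85 [492.0248 -51.5032] [542.7003 -51.5168]
95 [491.7815 -60.3267] [542.8795 -60.3537]
110 [492.3657 -73.8421] [543.1539 -73.889 ]
120 [492.1201 -83.0436] [543.3407 -83.1048]
130 [492.8436 -92.4045] [542.5546 -92.4776]
holes [array([530.2554, -25.0345]), array([529.5754, -55.029 ]), array([529.8104, -84.9499])]
```

View pics/s1.png

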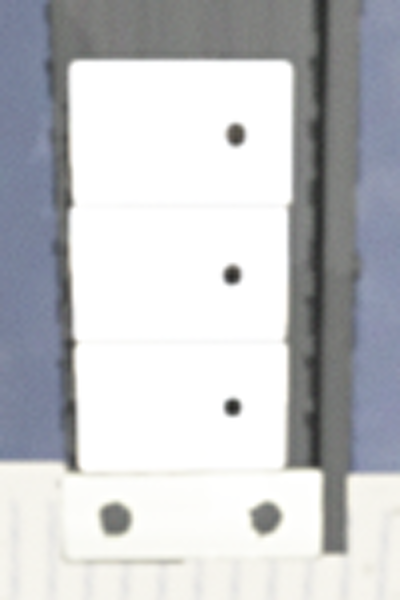

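```bash
python3 - <<'E'
from cell import hand_in, sensors
print(sensors.observe()["qvel"].round(3)); print(hand_in())
E
```

```text
[-0.004 -0.    -0.005 -0.001  0.002 -0.004]
the job is handed in; nothing more can be done
None
```

I folded both flaps back to or near their limit and lifted the setting block out of the carton. I set it down on the rail behind the other two, with its hole at the same end, and pushed all three along the plate against the end stop. I handed the job in at about 18 s.

**Row:** The last wrist picture shows no visible gaps. The holes are 30.0 and 29.9 mm apart for 30 mm blocks, and the row measures 90.4 mm long for a nominal 90 mm. The holes line up sideways within 0.7 mm. The push stopped where the row should meet the stop, and the pusher moved only about 0.2 mm more as the force rose from about 14 to 24 N.

**Flaps and loose things:** The scene picture after the push shows both flaps lying back. I checked the loose things by eye in the final pictures only, and they appear unmoved.

**Checks that disagreed:** One wrist reading after I set the block down put everything about 4 mm off to the side, probably because the arm had not settled. I used only the relative positions from it, which agreed within about 1.2 mm. The final wrist reading puts the first block's front face about 1.5 to 2 mm past the stop's face, which cannot be. That is about the 2 mm the camera calibration allows.

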